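# Clean the filler spreader: load the slot and hold the dead-man paddle at run

### The arm

A 7-joint arm with a two-finger parallel gripper is mounted at the origin on the work surface. World frame = base frame: x ahead of the robot, y to its left, z up, the work surface at z = 0. Lengths are in m, angles in rad, forces in N, time in s.
With the tool pointing down it reaches from about 0.4 to 0.85 m from the base axis. Payload 4.5 kg.
Tool frame: the origin (TCP) lies on the centre line of the jaws, within the pads' length; the fingertips stand 14 mm ahead of it and the grasp point (between the pads) lies 5 mm behind it (r.tcp_to_tips is the z of the fingertips in the tool frame, in m); z points along the fingers, y is the direction in which the jaws open and shut (so a half turn about z gives the same grasp; the last joint's range is limited). The gripper opens to 88 mm and grips with 3 to 60 N. Pads are 18 mm wide; open, the fingers measure 123 mm over their backs; the gripper's body (75 mm by 187 mm) begins 45 mm behind the grasp point.
Start: joints at [-1.177, 0.689, -0.195, 1.565, 0.157, 0.902, -0.215], TCP at [0.22, 0.585, 0.253] pointing down, gripper open.
Joint ranges: [-3.01, 3.01], [-0.46, 2.08], [-1.47, 1.51], [0.13, 2.56], [-1, 4.14], [0.04, 2.09], [-2.66, 2.66]. Speed limits (rad/s): [2.57, 2.57, 3.14, 3.14, 3.14, 3.14, 3.14].

### API

Orientations are given as a unit quaternion [x, y, z, w].
In Python, from plant import r, viewer gives the robot as it stands.
- The arm moves only by the shell command python3 -m inch 'ROWS' [FORCE]. ROWS is JSON, a list of rows, each a list of 3 entries, a list of its own where there are three numbers: the closure, from 0 (fully open) to 1 (shut), then the shift along the tool's x, y, z in cm, then the turn about the tool's z in degrees. In form: [[fingers, [x, y, z], yaw], ...]. A call has 1 to 20 rows; each row is the pose to reach, as a shift and turn from the pose commanded when the call began, along the tool's axes at that moment; what a row does not reach only later rows make up. A row lasts 1/10 s, in which the tool goes at most 50 mm and 8.59 degrees, less where a joint would pass 70% of its speed; a pose out of reach is approached as far as the arm can. A call with a gripper value outside its range is refused whole. The fingers move at their own pace and stop on an object; FORCE is the grip in N (left out, the last holds). Time passes only in rows, so rows that repeat a pose let the fingers close. It gives the time, the measured TCP pose, the force and the opening at its end, in the units of the state.
- r.get_state(): the state, without advancing time (a new reading comes with each control period).
- viewer.snapshot(name): name is "scene" or "top" or "wrist"; returns the picture (384x512x3 uint8, red, green, blue); there is no depth.
- viewer.camera_params(name): a dict with "intrinsics" (3x3 intrinsics, pixels), "world_to_cam" (4x4, takes a point from world to camera coordinates). Camera axes: x right, y up, looking along -z (the intrinsics and any distortion apply to the point x, -y, -z); pixel columns grow to the right and rows downward; lengths in m; the calibration is good to about 2 mm. A picture is of the moment at which its call begins: read the wrist's pose just before it. camera_params takes no time and is no camera call; for the wrist camera it gives the pose at the moment of the call.
- r.finish_job(): hands the job in, once; it reports no verdict.
Trained networks look in the newest picture that a camera, given by its name, has taken for a name from the list of things; names that differ only in an ending like _2 or _b are one class to them, and where a whole thing is asked for, a point or a joint stands for the part that bears it (a point fixed in the world has none). Each returns a list of dicts, best first, with "p" (0 to 1); they miss things now and then, are a little off and sometimes report something else, mostly with a low value. They report only what shows in the picture. A call takes as long as a camera call. They do not tell look-alikes from the thing itself.
- viewer.outline_of(camera, name): "pixels" (384x512 bool, what is visible of it) and "bbox" ([left, top, width, height] in pixels, round what is visible of it).
The state is a dict: "clock": time; "q": joint angles; "qd": joint speeds; "joint_torque": joint torques, N m; "tool_pos": TCP position; "eef_rot": TCP orientation; "contact_force": force on the tool from outside, world axes, zero at the start; "moment": the same for the moment, N m; "opening": opening from 0.0 (shut) to 1.0 (fully open).
Only numpy, scipy, OpenCV 4.12 (cv2) and the standard library are available. Lean on these libraries where they do the work, as an engineer would, in place of code of your own. Each camera call takes 0.05 s, during which the arm holds its last target.

### The job

Slide the filler spreader blade first into the slot of the cleaning unit until it is fully home, with the front of its handle against the unit, and let go of it. Then press the yellow pad of the dead-man paddle half-way down, so that the paddle lies level, and finish while still holding it there with the fingers: the unit runs only in that middle position. Never push the paddle down to its bottom stop, and do not disturb the bottle, the tin, the sanding disc or the lamp.

Things in the scene. Friction and masses are not known exactly. Their poses are not given: they have to be found in the camera images.
- spreader_handle (a point): Centre of the blue handle of the loose filler spreader (0.12 kg), lying flat on the bench, 14 mm up. +x runs along the tool from handle to blade, z up. Handle 100 mm long (x), 24 wide (y), 28 high: its front end is 50 mm ahead of this point. From the front end sticks a flat steel blade, 70 mm long, 60 wide, 4 thick, mid-plane 14 mm above the bench while the handle lies on it.
- spreader_shoulder (a point): Point at the front end of the spreader's handle, where the blade leaves it, on the tool's centre line, 14 mm above the bench (50 mm ahead of spreader_handle); same axes. Fully home, it lies at slot_mouth.
- spreader: The same spreader; origin on its underside, below the handle's centre.
- cleaner: Cleaning unit, fixed; white front part, 130 mm wide, 80 deep, 52 high, grey motor housing behind it 100 high. Origin on the bench below the slot mouth, mid front face; +x points into the slot. Slot: horizontal, 66 mm wide, 80 deep, open from 8 to 20 mm above the bench, its sides flared to 84 mm wide at the face. The handle is too tall for it and stops at the front face.
- slot_mouth (a point): Middle of the slot mouth in the cleaning unit's front face, 14 mm above the bench; +x points into the slot.
- control_box: Grey dead-man box, fixed, 190 mm long (x), 100 wide, 40 high, paddle above it. Origin on the bench below the yellow pad's centre. The paddle's hinge is 90 mm from there along +x, 66 mm above the bench, between two dark cheeks with green upper edges (tops 71 mm up, from 55 to 110 mm along +x). With the paddle level, its arm's upper face is flush with the cheeks' tops.
- paddle_pad (a point): Centre of the upper face of the round yellow pad (44 mm across) at the paddle's free end; it moves with the paddle, 90 mm from the hinge. Above the bench: 92 mm at rest, 78 mm half-way (paddle level), 64 mm at the bottom stop. Its z axis is normal to the pad.
- paddle (a joint): Angle of the spring-loaded paddle in rad: 0 released (free end raised), 0.16 half-way, level (run), 0.32 at the bottom stop. Pressing down on the pad increases it; it springs back when let go. Push needed at the pad's centre: about 2.5 N to start, 5.5 N half-way, 8.5 N at the bottom.
- polish: Bystander, loose: grey polish bottle with an orange cap, 64 mm across, 150 mm high; origin at the centre of its underside.
- tin: Bystander, loose: plain metal tin, 84 mm across, 90 mm high; origin at the centre of its underside.
- disc: Bystander, loose: black sanding backing disc lying flat, 120 mm across, 26 mm high; origin at the centre of its underside.
- lamp: Bystander, loose: vehicle lamp unit lying lens up, 100 by 160 mm, 40 mm high; origin at the centre of its underside.
Not all that is in view belongs to the job. What is meant by the spreader is not green, and is the smaller of those in its own colour. Leave any pink or red look-alike of the control_box alone.

How it is judged:
On the way, in this order (a step that is already met when the one before it is completed fails the run):
1. the spreader's blade is fully home in the slot and the spreader is let go, at rest (x of spreader_shoulder in the frame of cleaner between -0.007 and 0.005 m and y of spreader_shoulder in the frame of cleaner between -0.01 and 0.01 m and height (world z) of spreader_shoulder below 0.022 m and angle between the x axis of spreader_handle and the x axis of cleaner, either way round below 0.15 rad and contact force between each of the arm, the fingers and spreader below 0.1 N and linear speed of spreader below 0.02 m/s), for 0.2 s.
2. the paddle is held half-way down by the fingers for a second (value of joint paddle between 0.09 and 0.23 rad and contact force between the fingers and paddle above 1.5 N), for 1 s.
At the end, for the whole second after the job is handed in: The fingers still press the paddle (over 1.5 N) and hold it at 0.16 +- 0.07 rad; the spreader lies untouched and at rest in the slot: front end of its handle within 7 mm of the front face and 10 mm of the slot's middle, in line with the slot within 0.15 rad (all of step 1 and all of step 2); the arm keeps its last pose, push and grip.
It fails at once if the paddle is pushed to its bottom stop (beyond 0.29 rad) (value of joint paddle above 0.29 rad).
It fails at once if a bystander (bottle, tin, disc, lamp) is moved by more than 20 mm or tipped (distance of any of polish, tin, disc, lamp from where it was at the start of the episode above 0.02 m or angle between any of polish, tin, disc, lamp's own z axis and vertical above 0.3 rad).
It also fails if it takes over 51 s, if anything falls off the work surface, if the arm or the gripper's body presses on something with over 40 N, if the wrist force passes 120 N, or if a joint passes its speed limit or range.

## Working session

There is one attempt and no reset: what is moved stays moved. The work goes in short steps, Python scripts to look and compute and a shell command to move; the robot and the scene stay as the last step left them, time stands still between calls to the robot, and variables do not carry over. Pictures are saved under pics/ and viewed, and the job is handed in when it is done.

```bash
ls; mkdir -p pics; python3 - <<'E'
from plant import r, viewer
import cv2
s=r.get_state(); print({k:s[k] for k in ('clock','tool_pos','eef_rot','contact_force','opening')}, r.tcp_to_tips)
for n in ('scene','top','wrist'):
    im=viewer.snapshot(n); cv2.imwrite(f'pics/{n}0.png',im[:,:,::-1])
    p=viewer.camera_params(n); print(n,p['intrinsics'],p['world_to_cam'],[k for k in p])
E
```

```text
pics
{'clock': 0.0, 'tool_pos': array([0.21985223, 0.58440507, 0.25192905]), 'eef_rot': array([ 1.78859438e-01,  9.83874220e-01, -8.99351009e-04, -1.10486090e-04]), 'contact_force': array([-0.01451644,  0.49148504, -0.42537132]), 'opening': 0.9995352497326241} 0.014
scene [[437.13058555   0.         254.51221019]
 [  0.         437.13058555 198.25874979]
 [  0.           0.           1.        ]] [[-0.62530388  0.78021107  0.01630183  0.29203527]
 [-0.4964416  -0.41381949  0.76308529  0.1606987 ]
 [ 0.6021136   0.46906729  0.64609217 -1.7920781 ]
 [ 0.          0.          0.          1.        ]] ['intrinsics', 'world_to_cam']
top [[472.59326592   0.         258.43927629]
 [  0.         472.59326592 181.05379014]
 [  0.           0.           1.        ]] [[-1.89379280e-02 -9.99818984e-01 -1.83151931e-03  1.37463248e-03]
 [ 9.86082135e-01 -1.89803038e-02  1.65171944e-01 -4.84386790e-01]
 [-1.65176808e-01  1.32198593e-03  9.86263086e-01 -1.51461981e+00]
 [ 0.00000000e+00  0.00000000e+00  0.00000000e+00  1.00000000e+00]] ['intrinsics', 'world_to_cam']
wrist [[301.66502189   0.         254.25566912]
 [  0.         301.66502189 195.70241408]
 [  0.           0.           1.        ]] [[ 3.51928802e-01  9.36026539e-01 -6.61371827e-04 -6.25507508e-01]
 [-9.03316000e-01  3.39444911e-01 -2.62292502e-01  3.69341937e-02]
 [-2.45288243e-01  9.29057138e-02  9.64988190e-01 -3.88920361e-01]
 [ 0.00000000e+00  0.00000000e+00  0.00000000e+00  1.00000000e+00]] ['intrinsics', 'world_to_cam']
```

View pics/scene0.png

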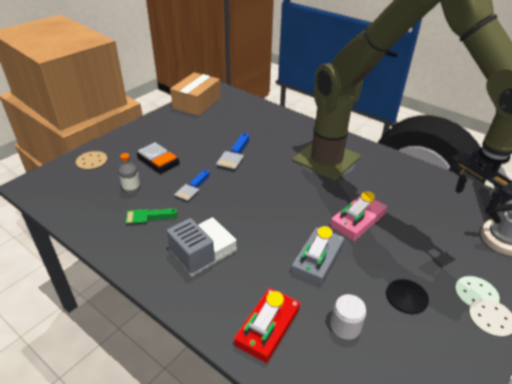

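View pics/top0.png

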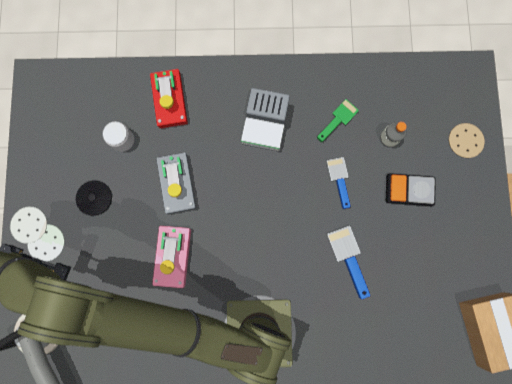

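View pics/wrist0.png

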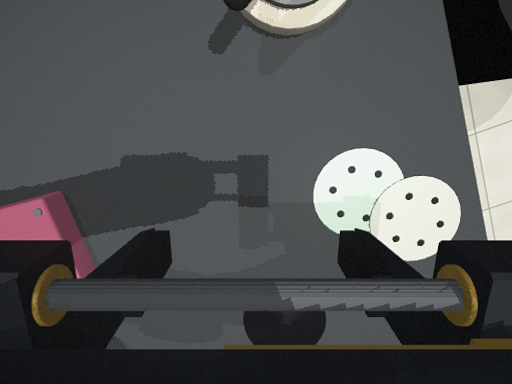

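The top view shows three spreader-like tools: a green one at (337,121), a small blue one at (340,183) and a large blue one at (349,262). The one meant is the small blue one: it isn't green and it's the smaller of the two blue. The control box is the grey one at (175,183); the red and pink boxes are look-alikes. The cleaner is at (266,120). I'll confirm with a crop and measure.

```bash
cat > h.py <<'E'
import numpy as np, cv2
from plant import r, viewer
def cam(n): p=viewer.camera_params(n); return np.array(p['intrinsics']),np.array(p['world_to_cam'])
def back(n,uv,z,KT=None):
    K,T=KT or cam(n); uv=np.atleast_2d(np.array(uv,float))
    d=np.c_[(uv[:,0]-K[0,2])/K[0,0],-(uv[:,1]-K[1,2])/K[1,1],-np.ones(len(uv))]
    R=T[:3,:3]; c=-R.T@T[:3,3]; w=d@R
    return c+w*((z-c[2])/w[:,2])[:,None]
def proj(n,P,KT=None):
    K,T=KT or cam(n); p=np.atleast_2d(P)@T[:3,:3].T+T[:3,3]
    return np.c_[K[0,0]*p[:,0]/-p[:,2]+K[0,2],K[1,1]*-p[:,1]/-p[:,2]+K[1,2]]
E
python3 - <<'E'
from h import *
im=viewer.snapshot('top')[:,:,::-1]
c=np.hstack([cv2.resize(im[90:310,230:420],None,fx=2.3,fy=2.3,interpolation=2)[:500], ])
cv2.imwrite('pics/cropA.png',c)
cv2.imwrite('pics/cropB.png',cv2.resize(im[60:300,90:300],None,fx=2.4,fy=2.4,interpolation=2))
hsv=cv2.cvtColor(np.ascontiguousarray(im),cv2.COLOR_BGR2HSV)
m=cv2.inRange(hsv,(100,120,60),(125,255,255))
n,l,st,ce=cv2.connectedComponentsWithStats(m)
for i in range(1,n):
    if st[i,4]>40:
        pts=np.argwhere(l==i)[:,::-1].astype(np.float32)
        P=back('top',pts,0.02); mu=P.mean(0); u,s,v=np.linalg.svd(P-mu,full_matrices=False)
        print('blue',ce[i],st[i],mu,'len',np.ptp((P-mu)@v[0]),np.ptp((P-mu)@v[1]),np.degrees(np.arctan2(v[0][1],v[0][0])))
for nm in ('spreader','cleaner','control_box','paddle_pad','polish','tin','disc','lamp'):
    for o in viewer.outline_of('top',nm):
        b=o['bbox'];ys,xs=np.nonzero(o['pixels']);print(nm,round(o['p'],2),b,xs.mean().round(1),ys.mean().round(1),back('top',[xs.mean(),ys.mean()],0.02).round(3))
E
```

```text
blue [342.992 193.36 ] [336 179  15  30 250] [ 0.44101044 -0.28760423  0.02      ] len 0.09925231803547545 0.028271763139139122 -169.87403239668382
blue [357.00410678 277.25462012] [345 256  25  43 487] [ 0.16748013 -0.31947367  0.02      ] len 0.13522005159102884 0.037349491670586536 -160.93230461103397
spreader 0.94 [319.3, 100.7, 38.5, 43.9] 338.6 119.0 [[ 0.697 -0.285  0.02 ]]
spreader 0.9 [331.5, 228.0, 37.7, 69.9] 349.0 256.6 [[ 0.233 -0.297  0.02 ]]
spreader 0.23 [154.6, 155.7, 44.2, 60.6] 176.1 183.3 [[0.485 0.267 0.02 ]]
cleaner 0.88 [239.5, 88.4, 48.4, 63.4] 264.9 119.4 [[ 0.7   -0.034  0.02 ]]
control_box 0.95 [154.9, 153.0, 42.6, 60.8] 175.9 183.5 [[0.485 0.267 0.02 ]]
control_box 0.86 [150.4, 71.8, 36.4, 56.1] 168.7 98.8 [[0.78  0.295 0.02 ]]
control_box 0.67 [151.4, 227.4, 38.1, 62.3] 171.5 257.4 [[0.242 0.279 0.02 ]]
paddle_pad 0.96 [165.2, 162.9, 17.0, 36.7] 172.9 180.1 [[0.496 0.277 0.02 ]]
paddle_pad 0.66 [162.2, 237.0, 16.3, 36.6] 168.1 255.6 [[0.248 0.29  0.02 ]]
paddle_pad 0.55 [154.7, 75.7, 21.0, 33.3] 165.0 92.3 [[0.804 0.308 0.02 ]]
polish 0.64 [379.7, 120.6, 24.2, 30.4] 392.6 134.5 [[ 0.639 -0.465  0.02 ]]
tin 0.64 [104.5, 122.5, 31.0, 29.1] 118.1 136.5 [[0.65  0.465 0.02 ]]
disc 0.97 [74.9, 178.8, 37.2, 35.9] 93.2 198.4 [[0.44  0.541 0.02 ]]
lamp 0.89 [381.5, 174.1, 54.5, 34.3] 410.2 189.8 [[ 0.448 -0.511  0.02 ]]
```

View pics/cropA.png

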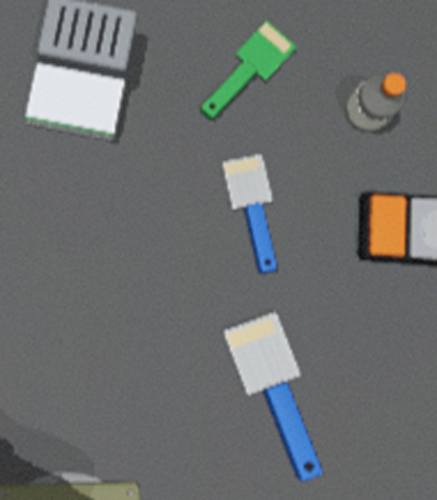

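View pics/cropB.png

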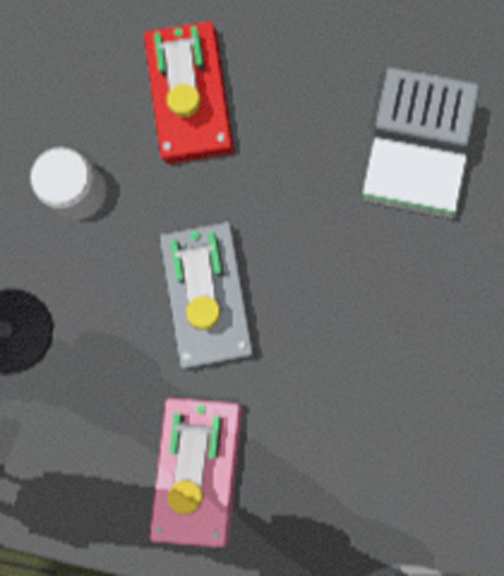

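The crop confirms it: the small blue tool at (340,183) has a handle of about 99 mm by 28 mm, so it is the spreader. Its blade points up and slightly left in the image. The grey box has its pad at (175,190) and its hinge toward the top. Next I'll fit the cleaner and pad.

```bash
python3 - <<'E'
from h import *
im=np.ascontiguousarray(viewer.snapshot('top')[:,:,::-1]);hsv=cv2.cvtColor(im,cv2.COLOR_BGR2HSV)
m=cv2.inRange(hsv,(0,0,190),(180,40,255)); m[:, :238]=0; m[:,292:]=0; m[:100]=0;m[160:]=0
ys,xs=np.nonzero(m); P=back('top',np.c_[xs,ys],0.052)
rr=cv2.minAreaRect((P[:,:2]*1000).astype(np.float32)); print('white',len(xs),rr,cv2.boxPoints(rr))
y=cv2.inRange(hsv,(22,120,120),(35,255,255)); n,l,st,ce=cv2.connectedComponentsWithStats(y)
for i in range(1,n):
    if st[i,4]>40: print('yellow',ce[i],st[i],back('top',ce[i],0.092))
g=cv2.inRange(hsv,(50,80,50),(80,255,255)); n,l,st,ce=cv2.connectedComponentsWithStats(g)
for i in range(1,n):
    if st[i,4]>5: print('green',ce[i],st[i],back('top',ce[i],0.071))
b=viewer.outline_of('top','control_box')[0]['pixels']; ys,xs=np.nonzero(b)
P=back('top',np.c_[xs,ys],0.04); print('box',cv2.minAreaRect((P[:,:2]*1000).astype(np.float32)))
E
```

```text
white 916 ((646.692138671875, -23.699081420898438), (128.5496826171875, 80.67259216308594), 77.27590942382812) [[593.1895   -77.51114 ]
 [671.8809   -95.279785]
 [700.19476   30.112976]
 [621.50336   47.881622]]
yellow [166.05426357 101.24806202] [160  95  13  13 129] [[0.74627125 0.28949595 0.092     ]]
yellow [174.44055944 189.87412587] [168 184  14  13 143] [[0.45244032 0.2589879  0.092     ]]
yellow [166.66206897 266.6       ] [160 260  14  14 145] [[0.21342778 0.28050615 0.092     ]]
green [163.83333333  73.16666667] [163  72   3   3   6] [[0.85208099 0.3024433  0.071     ]]
green [171.77777778  79.41666667] [170  72   4  16  36] [[0.82950106 0.2755453  0.071     ]]
green [156.36363636  82.51515152] [155  74   4  16  33] [[0.81961739 0.32694852 0.071     ]]
green [346.83333333 100.16666667] [345  99   5   4   6] [[ 0.74562434 -0.30624074  0.071     ]]
green [337.35339806 120.20970874] [317 103  42  39 515] [[ 0.67736765 -0.27159523  0.071     ]]
green [171.  157.8] [170 156   3   4  10] [[0.56131709 0.27503056 0.071     ]]
green [179.23529412 165.49019608] [177 157   6  17  51] [[0.53529211 0.2480216  0.071     ]]
green [163.26829268 168.14634146] [161 160   5  17  41] [[0.5275133  0.29968894 0.071     ]]
green [173.16666667 230.16666667] [172 229   3   3   6] [[0.32654821 0.26543381 0.071     ]]
green [162.60606061 240.66666667] [161 233   5  16  33] [[0.2941181  0.29843736 0.071     ]]
green [179.09302326 241.90697674] [177 234   5  16  43] [[0.28923811 0.24631915 0.071     ]]
box ((244.80996704101562, 275.0435791015625), (107.89834594726562, 190.28338623046875), 85.27457427978516)
```

```bash
python3 -m inch '[[0,[-8,-6,-2],15],[0,[-16,-12,-3],30],[0,[-25,-18,-3],45],[0,[-33,-25,-3],60],[0,[-41.5,-31,-3],75],[0,[-41.5,-31,-3],75],[0,[-41.5,-31,-3],75],[0,[-41.5,-31,-3],75],[0,[-41.5,-31,-3],75],[0,[-41.5,-31,-3],75],[0,[-41.5,-31,-3],75],[0,[-41.5,-31,-3],75],[0,[-41.5,-31,-3],75],[0,[-41.5,-31,-3],75]]'
```

```text
clock: 2.1
tool_pos: [0.4983, 0.1508, 0.2826]
eef_rot: [0.74, 0.673, 0.0, -0.001]
contact_force: [-0.7, 0.9, 0.4]
opening: 1.0
```

```bash
python3 - <<'E'
from h import *
im=viewer.snapshot('wrist'); cv2.imwrite('pics/w1.png',im[:,:,::-1])
K,T=cam('wrist'); print(-T[:3,:3].T@T[:3,3], -T[2,:3])
E
```

```text
[0.50601265 0.2183631  0.41515833] [-0.02596934 -0.25984498 -0.96530108]
```

View pics/w1.png

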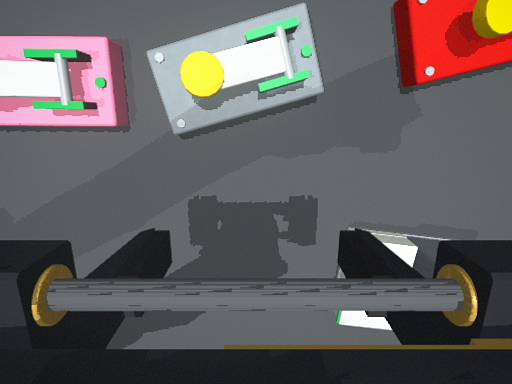

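The wrist view shows the grey box with its pad at (202,74), hinge at about (285,52), and the pink and red look-alikes on either side. I'll measure the pad and box axis here.

```bash
python3 - <<'E'
from h import *
im=cv2.imread('pics/w1.png'); hsv=cv2.cvtColor(im,cv2.COLOR_BGR2HSV)
y=cv2.inRange(hsv,(22,120,120),(35,255,255)); n,l,st,ce=cv2.connectedComponentsWithStats(y)
for i in range(1,n):
    if st[i,4]>100:
        cs,_=cv2.findContours((l==i).astype(np.uint8),0,2); e=cv2.minAreaRect(back('wrist',cs[0][:,0],0.092)[:,:2].astype(np.float32)*1000)
        print('pad',ce[i],back('wrist',ce[i],0.092),back('wrist',ce[i],0.09),e)
g=cv2.inRange(hsv,(50,100,50),(80,255,255)); n,l,st,ce=cv2.connectedComponentsWithStats(g)
for i in range(1,n):
    if st[i,4]>50:
        P=back('wrist',np.argwhere(l==i)[:,::-1],0.071);mu=P.mean(0);v=np.linalg.svd(P-mu,full_matrices=False)[2]
        print('green',ce[i],st[i,4],mu,'dir',np.degrees(np.arctan(v[0][1]/v[0][0])))
C=back('wrist',[[148,51],[178,133],[323,93],[302,3]],0.04); print('box corners',C, np.degrees(np.arctan2(*(C[2]-C[1])[[1,0]])))
E
```

```text
pad [493.63636364  15.07604895] [[0.74153486 0.2876661  0.092     ]] [[0.74299249 0.28809502 0.09      ]] ((740.9031982421875, 285.888916015625), (29.011058807373047, 39.73280715942383), 84.56478118896484)
pad [201.50849591  73.9219635 ] [[0.45666791 0.26201659 0.092     ]] [[0.45636252 0.26228676 0.09      ]] ((456.6196594238281, 261.4579772949219), (42.3175048828125, 43.42165756225586), 21.61310386657715)
green [270.77777778  28.53497942] 486 [0.53037658 0.30129494 0.071     ] dir 10.205320956105117
green [306.03809524  50.45714286] 105 [0.56547815 0.27723409 0.071     ] dir 30.799692110702114
green [49.13856813 52.90069284] 433 [0.29723569 0.30034802 0.071     ] dir -5.61524634265993
green [282.87844037  80.6559633 ] 436 [0.53925966 0.24992751 0.071     ] dir 9.514496589112678
green [99.95505618 82.28089888] 89 [0.34373608 0.26683804 0.071     ] dir -28.474931336649465
green [ 57.39037433 104.69251337] 374 [0.29212292 0.24858297 0.071     ] dir -6.037458560225708
box corners [[0.39135313 0.29901695 0.04      ]
 [0.41075743 0.20501664 0.04      ]
 [0.58846167 0.23467823 0.04      ]
 [0.56879342 0.33072557 0.04      ]] 9.476194441607074
```

```bash
python3 -m inch '[[0,[-4,0,0],8],[0,[-8,0,0],16],[0,[-13,0,0],24],[0,[-18,0,0],33],[0,[-22,0,0],42],[0,[-27,0,0],50],[0,[-29,-3,0],60],[0,[-29,-6,0],68],[0,[-29,-6,0],74.5],[0,[-29,-6,0],74.5],[0,[-29,-6,0],74.5],[0,[-29,-6,0],74.5]]'
python3 - <<'E'
from h import *
im=viewer.snapshot('wrist'); cv2.imwrite('pics/w2.png',im[:,:,::-1])
E
```

```text
clock: 3.35
tool_pos: [0.4121, -0.1333, 0.2827]
eef_rot: [0.996, 0.088, 0.0, -0.0]
contact_force: [-0.4, -0.6, 0.4]
opening: 1.001
```

View pics/w2.png

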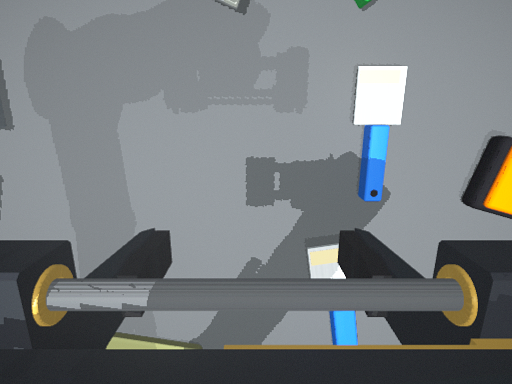

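The small blue spreader is in view: handle from (375,125) to (371,200), blade at (381,95). The cleaner only just shows at the top edge, (233,3). I'll measure the spreader.

```bash
python3 - <<'E'
from h import *
im=cv2.imread('pics/w2.png'); hsv=cv2.cvtColor(im,cv2.COLOR_BGR2HSV)
y=cv2.inRange(hsv,(100,120,60),(125,255,255)); y[210:]=0
n,l,st,ce=cv2.connectedComponentsWithStats(y)
i=1+np.argmax(st[1:,4]); px=np.argwhere(l==i)[:,::-1]
for z in (0.028,0.014):
    P=back('wrist',px,z)[:,:2]; print(z,cv2.minAreaRect((P*1000).astype(np.float32)))
C=back('wrist',[[362,66],[407,66],[402,125],[354,125]],0.016);print('blade',C, C.mean(0))
print('hdl ends', back('wrist',[[376.5,125],[371,200]],0.028))
E
```

```text
0.028 ((444.69207763671875, -282.41424560546875), (97.59747314453125, 31.76593589782715), 10.220016479492188)
0.014 ((443.4347229003906, -288.24945068359375), (101.12625885009766, 32.91451644897461), 10.219993591308594)
blade [[ 0.55807133 -0.24096079  0.016     ]
 [ 0.5677382  -0.29531468  0.016     ]
 [ 0.49880426 -0.31056597  0.016     ]
 [ 0.48796637 -0.24968912  0.016     ]] [ 0.52814504 -0.27413264  0.016     ]
hdl ends [[ 0.49263882 -0.27350202  0.028     ]
 [ 0.39714409 -0.29358402  0.028     ]]
```

```bash
python3 -m inch '[[0,[0.1,4,2],0],[0,[0.2,8,6],0],[0,[0.3,12,11],0],[0,[0.5,15.6,15],0],[0,[0.5,15.6,18.2],0],[0,[0.5,15.6,18.2],0],[0,[0.5,15.6,18.2],0]]'
python3 - <<'E'
from h import *
im=viewer.snapshot('wrist'); cv2.imwrite('pics/w3.png',im[:,:,::-1])
E
```

```text
clock: 4.1
tool_pos: [0.4424, -0.2862, 0.1]
eef_rot: [0.996, 0.086, -0.001, -0.001]
contact_force: [-0.6, 0.2, 1.3]
opening: 0.996
```

View pics/w3.png

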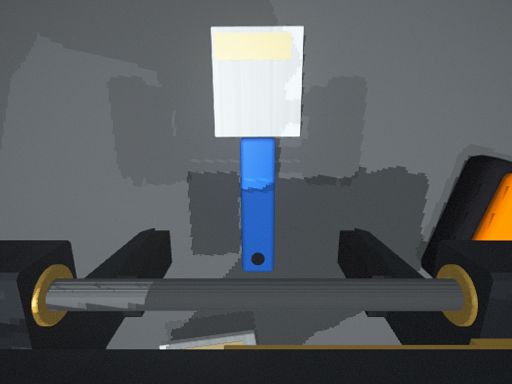

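Handle is centred between the jaws (col 258) and aligned, with the shoulder at (258,137). Descending and gripping.

```bash
python3 - <<'E'
from h import *
print(back('wrist',[[258,138],[258,270]],0.028),back('wrist',[[257,27]],0.016))
E
python3 -m inch '[[0,[0.2,0,3],0],[0,[0.2,0,6],0],[0,[0.2,0,8.1],0],[0,[0.2,0,8.1],0],[0.8,[0.2,0,8.1],0],[1,[0.2,0,8.1],0],[1,[0.2,0,8.1],0],[1,[0.2,0,8.1],0],[1,[0.2,0,8.1],0],[1,[0.2,0,8.1],0],[1,[0.2,0,8.1],0]]' 30
```

```text
[[ 0.49561687 -0.27884977  0.028     ]
 [ 0.39851732 -0.2962249   0.028     ]] [[ 0.56459131 -0.26597323  0.016     ]]
clock: 5.25
tool_pos: [0.4449, -0.2865, 0.0197]
eef_rot: [0.996, 0.086, -0.0, -0.0]
contact_force: [-0.1, 0.5, 0.5]
opening: 0.387
```

```bash
python3 -m inch '[[1,[0,0,0],0],[1,[0,0,0],0],[1,[0,0,0],0],[1,[0,0,0],0]]'
python3 -m inch '[[1,[0,0,-1.5],0],[1,[0,0,-3],0],[1,[0,0,-3],0],[1,[0,0,-3],0]]'
python3 - <<'E'
from h import *
im=viewer.snapshot('wrist'); cv2.imwrite('pics/w4.png',im[:,:,::-1])
E
```

```text
clock: 5.65
tool_pos: [0.4449, -0.2865, 0.0196]
eef_rot: [0.996, 0.086, -0.0, -0.0]
contact_force: [0.9, -0.5, -0.6]
opening: 0.268
clock: 6.05
tool_pos: [0.445, -0.2864, 0.0495]
eef_rot: [0.996, 0.086, 0.0, 0.0]
contact_force: [1.1, 0.5, -1.8]
opening: 0.269
```

View pics/w4.png

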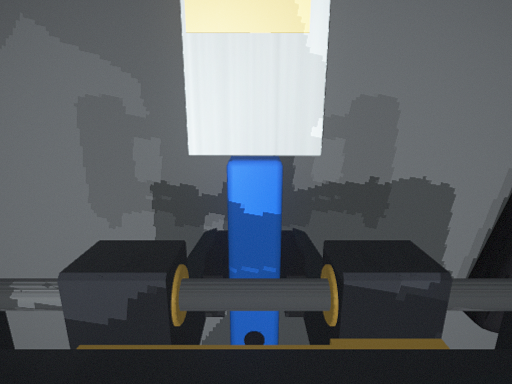

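```bash
python3 - <<'E'
from h import *
s=r.get_state();P=back('wrist',[[255,156]],0.044)[0];from scipy.spatial.transform import Rotation as R
print(R.from_quat(s['eef_rot']).inv().apply(P-s['tool_pos']))
E
python3 -m inch '[[1,[0,0,-3],0],[1,[0,-1,-7],2],[1,[0.5,-3,-11],4],[1,[1.5,-7,-15],8],[1,[2.5,-11,-19],11],[1,[4,-15,-20],14],[1,[5,-19,-20],18],[1,[6.5,-23,-20],20],[1,[7.5,-27,-20],20],[1,[7.5,-28.7,-20],20],[1,[7.5,-28.7,-20],20],[1,[7.5,-28.7,-20],20],[1,[7.5,-28.7,-20],20]]'
python3 - <<'E'
from h import *
im=viewer.snapshot('wrist'); cv2.imwrite('pics/w5.png',im[:,:,::-1])
E
```

```text
[ 0.04988628 -0.0001933   0.00519737]
clock: 7.4
tool_pos: [0.4695, 0.0074, 0.2496]
eef_rot: [0.996, -0.09, 0.0, 0.0]
contact_force: [-0.6, 0.1, -1.8]
opening: 0.272
```

View pics/w5.png

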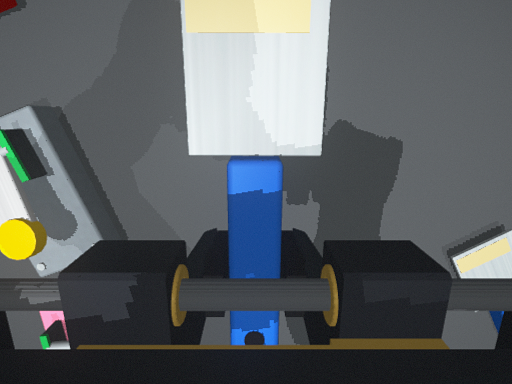

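```bash
python3 - <<'E'
from h import *
print(proj('wrist',[[0.607,-0.015,0.052],[.595,-.08,.052],[.62,.05,.052],[.7,-.04,.052]]))
for n in('top','scene'):
    im=viewer.snapshot(n); cv2.imwrite(f'pics/{n}5.png',im[:,:,::-1])
E
```

```text
[[252.63424377  39.54101245]
 [319.10630303  39.76413619]
 [185.9019048   38.22690647]
 [261.26582458 -76.5078272 ]]
```

View pics/top5.png

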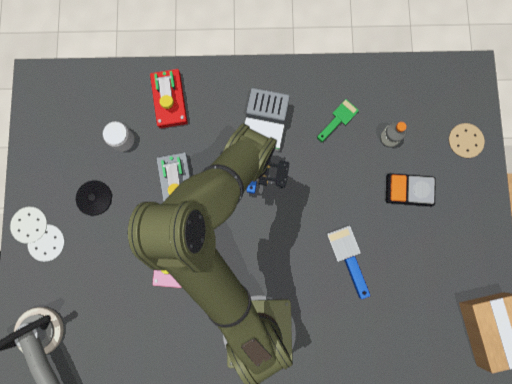

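View pics/scene5.png

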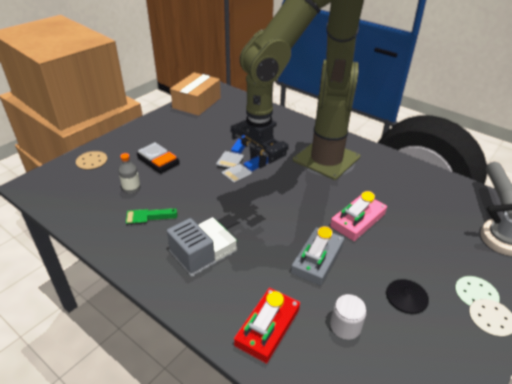

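```bash
python3 -m inch '[[1,[1.5,-4,0],0],[1,[3,-8,0],0],[1,[5,-12,0],0],[1,[6,-14,0],0],[1,[6,-14,0],0],[1,[6,-14,0],0],[1,[6,-14,0],0]]'
python3 - <<'E'
from h import *
im=viewer.snapshot('wrist'); cv2.imwrite('pics/w6.png',im[:,:,::-1])
E
```

```text
clock: 8.25
tool_pos: [0.5525, 0.1343, 0.2498]
eef_rot: [0.996, -0.09, -0.0, 0.0]
contact_force: [-0.0, -0.4, -0.8]
opening: 0.266
```

View pics/w6.png

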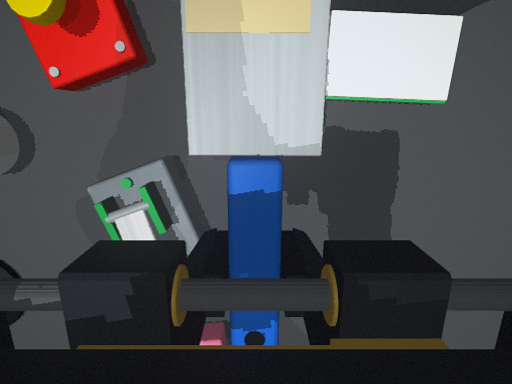

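The cleaner's white top is now visible: front edge from (328,97) to (447,101), right back corner at (461,16).

```bash
python3 - <<'E'
from h import *
im=cv2.imread('pics/w6.png'); hsv=cv2.cvtColor(im,cv2.COLOR_BGR2HSV)
m=cv2.inRange(hsv,(0,0,190),(180,40,255)); m[:,:332]=0; m[:, 475:]=0; m[120:]=0
cols=np.arange(340,442); fr=np.array([[c,np.nonzero(m[:,c])[0].max()+.5] for c in cols]); bk=np.array([[c,np.nonzero(m[:,c])[0].min()-.5] for c in np.arange(340,452)])
rt=np.array([[np.nonzero(m[y])[0].max()+.5,y] for y in range(22,94)])
def line(px):
    P=back('wrist',px,0.052)[:,:2]; v=cv2.fitLine(P.astype(np.float32),cv2.DIST_HUBER,0,1e-4,1e-4).ravel(); return v[2:],v[:2]
L=[line(a) for a in (fr,bk,rt)]
for p,d in L: print(p,np.degrees(np.arctan2(d[1],d[0])))
def X(a,b): t=np.linalg.solve(np.c_[a[1],-b[1]],b[0]-a[0]); return a[0]+t[0]*a[1]
fc=X(L[0],L[2]);bc=X(L[1],L[2]); print('FR',fc,'BR',bc,np.linalg.norm(fc-bc))
d=(bc-fc)/np.linalg.norm(bc-fc); print(np.degrees(np.arctan2(d[1],d[0])))
f=L[0][1]*np.sign(L[0][1][1]); print('mouth',fc+f*0.065)
g=cv2.inRange(hsv,(45,60,30),(85,255,255)); ys,xs=np.nonzero(g[:, 300:]);k=ys<120;print(xs[k].min()+300,xs[k].max()+300, ys[k].min(),ys[k].max())
E
python3 - <<'E'
import cv2
im=cv2.imread('pics/w6.png'); cv2.imwrite('pics/w6c.png',cv2.resize(im[0:130,310:480],None,fx=4,fy=4,interpolation=2))
E
```

```text
[ 0.60993713 -0.01940719] 77.46349
[ 0.68858737 -0.02887009] 77.566216
[ 0.6369913  -0.08529652] -12.701014
FR [ 0.59727615 -0.07634557] BR [ 0.67429274 -0.09370345] 0.07894841
-12.701018
mouth [ 0.61138517 -0.01289531]
325 445 96 103
```

View pics/w6c.png

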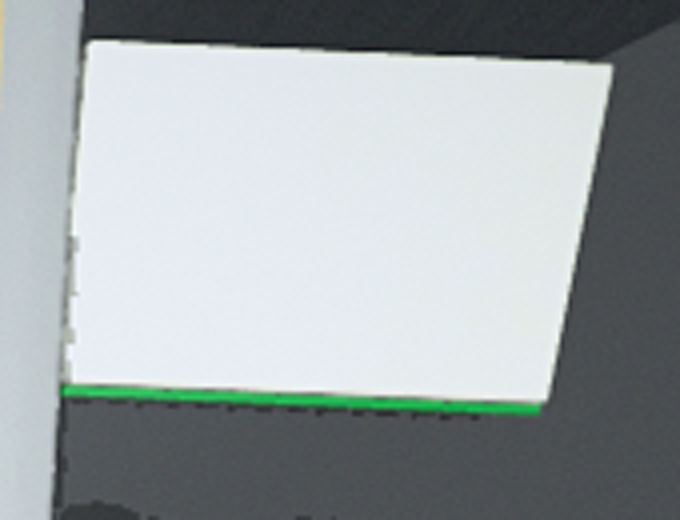

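```bash
python3 -m inch '[[1,[-2,3,0],0],[1,[-4,7,0],1],[1,[-6,11,0],2.3],[1,[-6.7,12.9,3],2.3],[1,[-6.7,12.9,7],2.3],[1,[-6.7,12.9,12],2.3],[1,[-6.7,12.9,16],2.3],[1,[-6.7,12.9,18],2.3],[1,[-6.7,12.9,18],2.3],[1,[-6.7,12.9,18],2.3]]'
python3 - <<'E'
from h import *
im=viewer.snapshot('wrist'); cv2.imwrite('pics/w7.png',im[:,:,::-1])
E
```

```text
clock: 9.3
tool_pos: [0.4646, 0.0202, 0.0704]
eef_rot: [0.994, -0.109, 0.0, 0.0]
contact_force: [0.3, -0.2, -0.3]
opening: 0.271
```

View pics/w7.png

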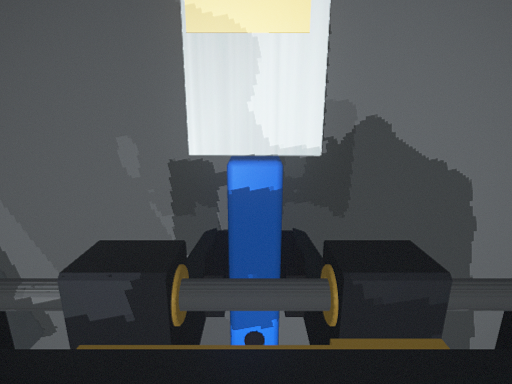

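```bash
python3 -m inch '[[1,[0,0.1,3],0],[1,[0,0.1,5],0],[1,[0,0.1,5],0],[1,[1,0.1,5],0],[1,[2,0.1,5],0],[1,[3,0.1,5],0],[1,[4,0.1,5],0],[1,[4.5,0.1,5],0],[1,[4.5,0.1,5],0]]'
python3 - <<'E'
from h import *
im=viewer.snapshot('wrist'); cv2.imwrite('pics/w8.png',im[:,:,::-1])
im=viewer.snapshot('scene'); cv2.imwrite('pics/s8.png',cv2.resize(im[120:300,130:330,::-1],None,fx=3,fy=3,interpolation=2))
E
```

```text
clock: 10.25
tool_pos: [0.51, 0.0103, 0.0209]
eef_rot: [0.994, -0.108, 0.002, 0.001]
contact_force: [0.5, -0.3, -1.2]
opening: 0.271
```

View pics/w8.png

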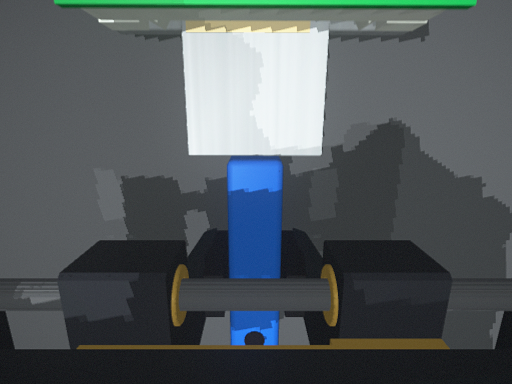

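View pics/s8.png

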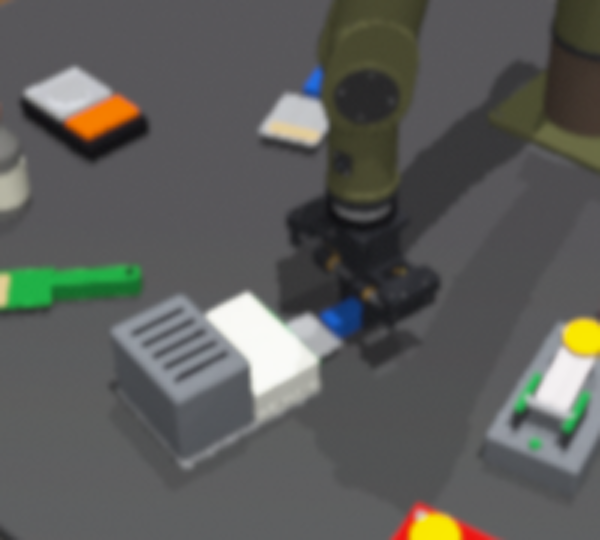

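Green strip ends are at (56,3) and (475,3), so the unit's centre is at col ≈265 against the blade's 255.5. The unit looks offset about 3 mm to image right. I'll check with calibration.

```bash
python3 - <<'E'
from h import *
from scipy.spatial.transform import Rotation as R
s=r.get_state(); print(s['tool_pos'])
for uv,z in (([[56,3],[475,3]],.052),([[98,20],[427,20]],.0),([[98,20],[427,20]],.02),([[189,155],[321,155]],.016),([[183,32],[328,32]],.016)):
    P=back('wrist',uv,z); t=R.from_quat(s['eef_rot']).inv().apply(P-s['tool_pos']);print(z,np.linalg.norm(P[1]-P[0]),P.mean(0),'tool',t.mean(0), t[:,1])
im=cv2.imread('pics/w8.png');cv2.imwrite('pics/w8c.png',cv2.resize(im[0:60,40:490],None,fx=1.7,fy=4,interpolation=2))
E
```

```text
[0.50829243 0.01073256 0.02032793]
0.052 0.12361621762042849 [ 0.60522838 -0.01297423  0.052     ] tool [ 0.09978467  0.00232092 -0.03161238] [-0.05948719  0.06412903]
0.0 0.149077786591728 [ 6.14348568e-01 -1.53680706e-02 -1.38777878e-17] tool [0.10917509 0.00269935 0.02039324] [-0.07183954  0.07723824]
0.02 0.1295677100907162 [ 0.60922517 -0.01376046  0.02      ] tool [0.10383789 0.00223015 0.00039005] [-0.06255371  0.067014  ]
0.016 0.059851562091668045 [0.55741656 0.00059521 0.016     ] tool [ 0.05015231 -0.00065632  0.00435795] [-0.0305821   0.02926946]
0.016 0.059381494553912215 [ 0.60656176 -0.01038888  0.016     ] tool [ 0.10050976 -0.00049026  0.00438808] [-0.030181    0.02920049]
```

View pics/w8c.png

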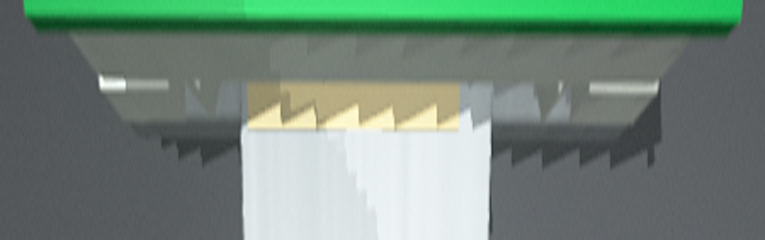

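```bash
python3 -m inch '[[1,[0,0.25,0],0],[1,[0,0.25,0],0],[1,[1,0.25,0],0],[1,[2,0.25,0],0],[1,[3,0.25,0],0],[1,[3.5,0.25,0],0],[1,[3.5,0.25,0],0]]'
python3 - <<'E'
from h import *
im=viewer.snapshot('wrist'); cv2.imwrite('pics/w9.png',im[:,:,::-1])
E
```

```text
clock: 11.05
tool_pos: [0.5423, 0.0004, 0.0196]
eef_rot: [0.994, -0.108, 0.0, 0.0]
contact_force: [-1.6, -0.5, -1.3]
opening: 0.268
```

View pics/w9.png

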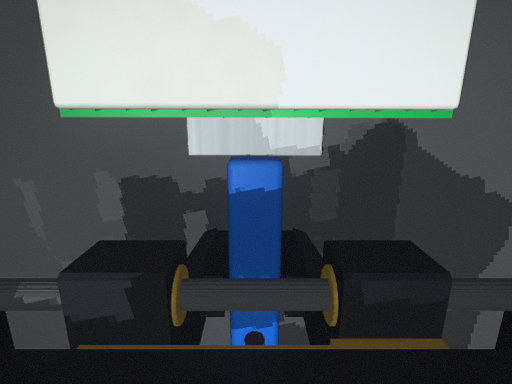

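Blade centre (col 255) now matches the unit's centre (256.5) and it is sliding in cleanly. Advancing to the stop.

```bash
python3 -m inch '[[1,[0.5,0,0],0],[1,[1,0,0],0],[1,[1.5,0,0],0],[1,[1.7,0,0],0],[1,[1.7,0,0],0]]'
python3 -m inch '[[1,[0.1,0,0],0],[1,[0.2,0,0],0],[1,[0.2,0,0],0]]'
```

```text
clock: 11.6
tool_pos: [0.559, -0.0031, 0.0197]
eef_rot: [0.994, -0.108, 0.0, 0.0]
contact_force: [-0.9, 0.2, -1.4]
opening: 0.27
clock: 11.9
tool_pos: [0.5606, -0.0035, 0.0197]
eef_rot: [0.994, -0.108, 0.0, -0.0]
contact_force: [0.2, 0.4, -1.8]
opening: 0.27
```

```bash
python3 -m inch '[[1,[0.1,0,0],0],[1,[0.2,0,0],0],[1,[0.2,0,0],0]]'
python3 -m inch '[[1,[0.1,0,0],0],[1,[0.2,0,0],0],[1,[0.2,0,0],0]]'
python3 - <<'E'
from h import *
im=viewer.snapshot('wrist'); cv2.imwrite('pics/w10.png',im[:,:,::-1])
E
```

```text
clock: 12.2
tool_pos: [0.5616, -0.0037, 0.0196]
eef_rot: [0.994, -0.108, -0.001, -0.0]
contact_force: [-1.7, 1.0, 0.2]
opening: 0.268
clock: 12.5
tool_pos: [0.5617, -0.0037, 0.0194]
eef_rot: [0.994, -0.108, -0.003, -0.001]
contact_force: [-6.8, 0.4, 3.3]
opening: 0.27
```

View pics/w10.png

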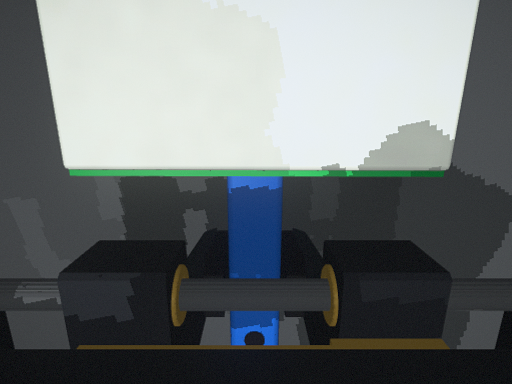

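Stopped against the face: the advance stalled at x=0.5617 with 6.8 N of pushback, and the shoulder computes to within a mm of the mouth. Relaxing, opening, lifting.

```bash
python3 -m inch '[[1,[-0.2,0,0],0],[0.5,[-0.2,0,0],0],[0.4,[-0.2,0,0],0],[0.4,[-0.2,0,0],0],[0.4,[-0.2,0,0],0],[0.4,[-0.2,0,0],0],[0.4,[-0.2,0,0],0],[0.4,[-0.2,0,0],0]]'
python3 -m inch '[[0.4,[-0.2,0,-2],0],[0.4,[-0.2,0,-5],0],[0.4,[-0.5,0,-9],0],[0.4,[-2,0,-13],0],[0.4,[-4,0,-15],0],[0.4,[-6,0,-15],0],[0.4,[-6,0,-15],0],[0.4,[-6,0,-15],0]]'
python3 - <<'E'
from h import *
im=viewer.snapshot('wrist'); cv2.imwrite('pics/w11.png',im[:,:,::-1])
E
```

```text
clock: 13.35
tool_pos: [0.5625, -0.0039, 0.0197]
eef_rot: [0.994, -0.108, 0.0, -0.0]
contact_force: [-0.7, 0.6, 0.7]
opening: 0.601
clock: 14.15
tool_pos: [0.5043, 0.0091, 0.1697]
eef_rot: [0.994, -0.108, 0.0, -0.0]
contact_force: [0.6, 0.2, 0.2]
opening: 0.602
```

View pics/w11.png

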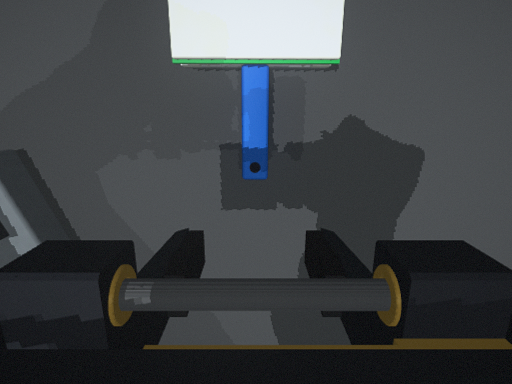

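Handle runs from (255,67) at the green strip to (255,178), straight and centred. I'll check the numbers.

```bash
python3 - <<'E'
from h import *
a=np.radians(-12.5); ex=np.array([np.cos(a),np.sin(a)]); ey=np.array([-ex[1],ex[0]])
rear=back('wrist',[[242.5,179],[269,179]],0.028).mean(0)[:2]
st=back('wrist',[[173,61],[339,61]],0.052); m=st.mean(0)[:2]
wf=back('wrist',[[171,59],[342,59]],0.052).mean(0)[:2]
c=rear+ex*0.1; print('rear',rear,'front',c,'strip mid',m,'face',wf)
print('x,y rel face',(c-m)@ex,(c-m)@ey,(c-wf)@ex)
print('vis front',back('wrist',[[255.5,67]],0.028))
t=back('wrist',[[242,72],[242.5,179]],0.028);print(np.degrees(np.arctan2(*(t[0]-t[1])[[1,0]])), r.get_state()['tool_pos'])
E
```

```text
rear [0.51424729 0.00652248] front [ 0.61187689 -0.01512148] strip mid [ 0.60939856 -0.01434431] face [ 0.61069746 -0.01501831]
x,y rel face 0.0025877945025323088 -0.0002223458625647567 0.0011738012755538427
vis front [[ 0.60853559 -0.01385509  0.028     ]]
-12.719075239208879 [0.50478734 0.00888256 0.1695289 ]
```

Numbers agree: home within about 2 mm in x, under 1 mm lateral, under 0.5° angle. Now closing the fingers and going above the yellow pad.

```bash
python3 -m inch '[[1,[-1,-3,0],0],[1,[-3,-7,0],0],[1,[-5,-11,0],0],[1,[-7,-16,0],0],[1,[-9,-20,0],0],[1,[-10.1,-23.7,0],0],[1,[-10.1,-23.7,2],0],[1,[-10.1,-23.7,3.5],0],[1,[-10.1,-23.7,3.5],0],[1,[-10.1,-23.7,3.5],0],[1,[-10.1,-23.7,3.5],0]]' 20
python3 - <<'E'
from h import *
im=viewer.snapshot('wrist'); cv2.imwrite('pics/w12.png',im[:,:,::-1])
im=viewer.snapshot('scene'); cv2.imwrite('pics/s12.png',cv2.resize(im[150:300,250:420,::-1],None,fx=3.5,fy=3.5,interpolation=2))
E
```

```text
clock: 15.3
tool_pos: [0.4572, 0.2618, 0.1352]
eef_rot: [0.994, -0.109, 0.001, -0.0]
contact_force: [0.6, -0.2, -0.1]
opening: 0.01
```

View pics/w12.png

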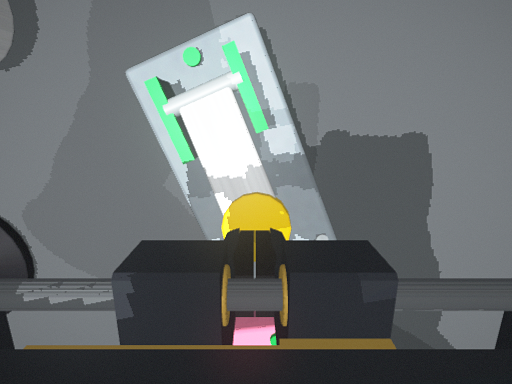

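View pics/s12.png

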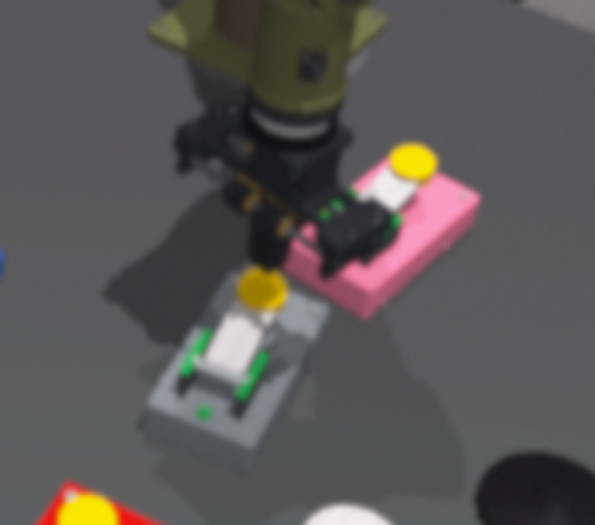

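```bash
python3 -m inch '[[1,[0,0,1],0],[1,[0,0,2],0],[1,[0,0,2.6],0],[1,[0,0,2.6],0],[1,[0,0,2.6],0]]'
python3 -m inch '[[1,[0,0,0.2],0],[1,[0,0,0.4],0],[1,[0,0,0.4],0],[1,[0,0,0.4],0]]'
python3 -m inch '[[1,[0,0,0.2],0],[1,[0,0,0.4],0],[1,[0,0,0.4],0],[1,[0,0,0.4],0]]'
```

```text
clock: 15.9
tool_pos: [0.456, 0.2621, 0.1086]
eef_rot: [0.994, -0.108, -0.0, 0.0]
contact_force: [1.2, -0.0, 0.7]
opening: 0.005
clock: 16.3
tool_pos: [0.4559, 0.2621, 0.1048]
eef_rot: [0.994, -0.108, -0.0, 0.0]
contact_force: [-1.2, -0.5, 4.0]
opening: 0.005
clock: 16.7
tool_pos: [0.456, 0.2621, 0.1006]
eef_rot: [0.994, -0.108, -0.0, 0.0]
contact_force: [-2.2, -0.4, 4.7]
opening: 0.005
```

```bash
python3 -m inch '[[1,[0,0,0.2],0],[1,[0,0,0.4],0],[1,[0,0,0.6],0],[1,[0,0,0.8],0],[1,[0,0,0.8],0],[1,[0,0,0.8],0]]'
python3 - <<'E'
from h import *
F=[]
im=viewer.snapshot('wrist'); cv2.imwrite('pics/w13.png',im[:,:,::-1])
im=viewer.snapshot('scene'); cv2.imwrite('pics/s13.png',cv2.resize(im[210:300,280:360,::-1],None,fx=7,fy=6.5,interpolation=2))
E
```

```text
clock: 17.3
tool_pos: [0.4552, 0.262, 0.0925]
eef_rot: [0.994, -0.108, -0.001, 0.0]
contact_force: [-4.6, -0.6, 6.9]
opening: 0.006
```

View pics/w13.png

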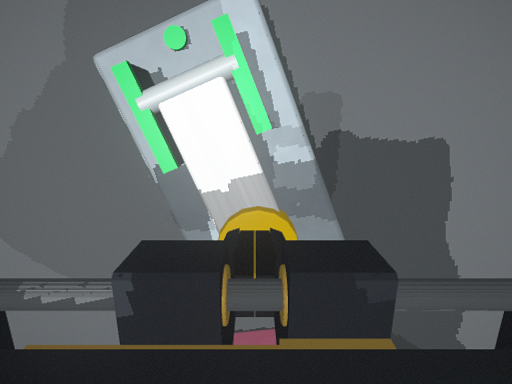

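View pics/s13.png

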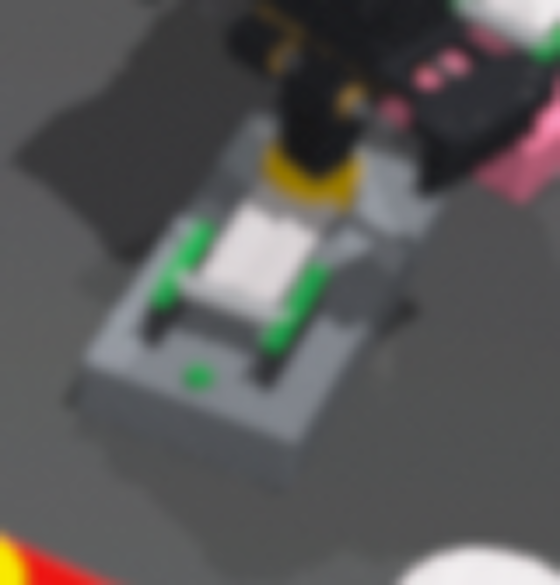

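```bash
python3 -m inch '[[1,[0,0,0],0],[1,[0,0,0],0]]'; python3 -m inch '[[1,[0,0,0],0]]';python3 -m inch '[[1,[0,0,0],0]]';python3 -m inch '[[1,[0,0,0],0]]';python3 -m inch '[[1,[0,0,0],0]]';python3 -m inch '[[1,[0,0,0],0]]'
python3 - <<'E'
import cv2
im=cv2.imread('pics/w13.png'); cv2.imwrite('pics/w13c.png',cv2.resize(im[0:250,80:350],None,fx=2.4,fy=2.4,interpolation=2))
E
```

```text
clock: 17.6
tool_pos: [0.4552, 0.262, 0.0925]
eef_rot: [0.994, -0.108, -0.001, 0.0]
contact_force: [-4.6, -1.8, 5.5]
opening: 0.006
clock: 17.7
tool_pos: [0.4552, 0.262, 0.0926]
eef_rot: [0.994, -0.108, -0.001, 0.0]
contact_force: [-3.8, -0.8, 5.6]
opening: 0.006
clock: 17.8
tool_pos: [0.4552, 0.262, 0.0925]
eef_rot: [0.994, -0.108, -0.001, 0.0]
contact_force: [-4.2, -0.4, 6.2]
opening: 0.009
clock: 17.9
tool_pos: [0.4552, 0.262, 0.0926]
eef_rot: [0.994, -0.108, -0.001, 0.0]
contact_force: [-4.7, -0.7, 7.0]
opening: 0.004
clock: 18.0
tool_pos: [0.4552, 0.262, 0.0925]
eef_rot: [0.994, -0.108, -0.001, 0.0]
contact_force: [-5.2, -0.9, 5.8]
opening: 0.006
clock: 18.1
tool_pos: [0.4552, 0.262, 0.0926]
eef_rot: [0.994, -0.108, -0.001, 0.0]
contact_force: [-3.9, -1.1, 5.9]
opening: 0.006
```

View pics/w13c.png

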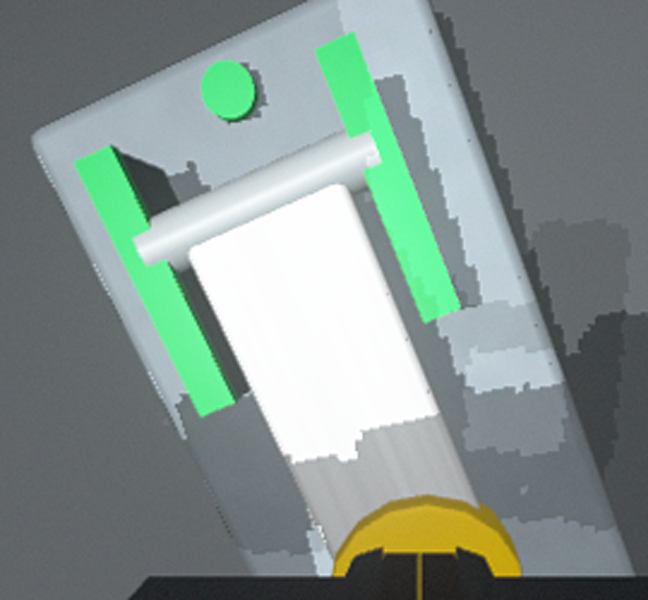

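The paddle is at half-way: the arm top is flush with the green cheeks, tips are at 0.0785 m, and Fz averages about 6.0 N. About 6.1 N is expected for level, including the drag from the 4.4 N sideways force. I'll hold another second and check the whole scene.

```bash
python3 -m inch '[[1,[0,0,0],0],[1,[0,0,0],0],[1,[0,0,0],0],[1,[0,0,0],0],[1,[0,0,0],0],[1,[0,0,0],0],[1,[0,0,0],0],[1,[0,0,0],0],[1,[0,0,0],0],[1,[0,0,0],0]]'
python3 - <<'E'
from h import *
im=viewer.snapshot('scene'); cv2.imwrite('pics/s14.png',cv2.resize(im[90:350,80:440,::-1],None,fx=2.2,fy=2.2,interpolation=2))
E
```

```text
clock: 19.1
tool_pos: [0.4552, 0.262, 0.0926]
eef_rot: [0.994, -0.108, -0.001, 0.0]
contact_force: [-4.8, -0.8, 5.1]
opening: 0.008
```

View pics/s14.png

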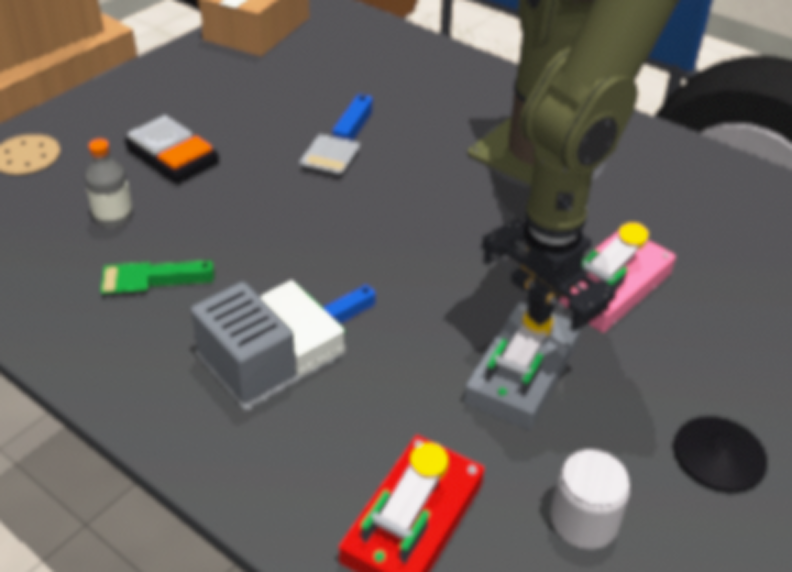

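The spreader sits home in the unit (blue handle at (350,302)), and the bystanders look undisturbed. The fingers hold the grey box's paddle at (538,322). Handing in.

```bash
python3 -c "
from plant import r
r.finish_job(); s=r.get_state(); print(s['clock'],s['tool_pos'],s['contact_force'])"
```

```text
the job is handed in; nothing more can be done
the job is handed in; nothing more can be done
```

The small blue spreader is fully home in the slot and released. I handed the job in with the closed fingers holding the grey box's paddle half-way down, after about 19 s of the 51 s allowed. The hand-in reported no verdict.

- **Spreader:** my last wrist-camera measurement put the handle front within about 1–3 mm of the front face. It was under 1 mm off the slot's middle and within 0.5° of the slot's direction. The push-in stalled against the face at about 7 N before I let go.
- **Paddle:** the fingertips stood at about 78.5 mm, against 78 mm for level. The press averaged about 6 N downward, in line with the half-way value, and the paddle's arm looked flush with the cheeks. I held it for about 2 s before handing in. I had no direct reading of the paddle angle.
- **Sideways force:** the fingers also felt about 4–5 N sideways, which I took to be friction on the pad.
- **Bystanders:** the last scene picture shows the bottle, tin, disc and lamp in place. I checked this by eye, not by measuring.
- **Measurement differences:** the top and wrist cameras disagreed by about 2–4 mm on the unit's position. A wrist-camera check as the blade entered showed about 2.5 mm of sideways error, which I corrected before pushing further.

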